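# Seat the pump deck of an airless jar with the hand press

### The arm

A 6-joint arm with a two-finger parallel gripper is mounted at the origin on the work surface. World frame = base frame: x ahead of the robot, y to its left, z up, the work surface at z = 0. Lengths are in mm, angles in rad, forces in N, time in s.
With the tool pointing down it reaches from about 275 to 750 mm from the base axis. Payload 10.2 kg.
Tool frame: the origin (TCP) lies between the finger pads; the fingertips stand 11 mm ahead of it and the grasp point (between the pads) lies 8 mm behind it (ctrl.tip_extent is the distance from the TCP to the fingertips, in mm); z points along the fingers, y is the direction in which the jaws open and shut (so a half turn about z gives the same grasp; the last joint's range is limited). The gripper opens to 85 mm and grips with 20 to 120 N. Pads are 22 mm wide; open, the fingers measure 114 mm over their backs; the gripper's body (76 mm by 85 mm) begins 54 mm behind the grasp point. The pads swing forward as they close: fully open they stand 13 mm farther back than shut.
Start: joints at [1.01, 0.313, 1.498, -0, 1.331, -0.223], TCP at [174.004, 495.332, 242.294] pointing down, gripper open.
Joint ranges: [-2.94, 2.94], [-0.97, 2.17], [0.19, 2.56], [-1.23, 4.37], [0.02, 3.11], [-2.88, 2.88]. Speed limits (rad/s): [2.39, 2.39, 3.01, 3.14, 3.14, 3.14].

### API

Orientations are given as a unit quaternion [w, x, y, z].
In Python, from rig import ctrl gives the robot as it stands.
- The arm moves only by the tool apply_moves, never from a script. Its argument "commands" is a list of rows, each a list of 5 numbers: the finger opening in cm, from 0 to 8.54, then the shift along the tool's x, y, z in cm, then the turn about the tool's z in rad. In form: [[jaw, dx, dy, dz, roll], ...]. A call has 1 to 12 rows; each row shifts and turns the commanded pose from where the row before left it, along the tool's axes as they then stand; what a row does not reach is not made up. A row lasts 1/12 s, in which the tool goes at most 41.7 mm and 7.16 degrees, less where a joint would pass 70% of its speed; a pose out of reach is approached as far as the arm can. A call with a gripper value outside its range is refused whole. The fingers move at their own pace and stop on an object; "squeeze" is the grip in N (left out, the last holds). Time passes only in rows, so rows that do not move let the fingers close. It gives the time, the measured TCP pose, the force and the opening at its end, in the units of the state.
- ctrl.sense(): the state, without advancing time (a new reading comes with each control period).
- ctrl.capture(name): name is "scene" or "top" or "wrist"; returns the picture (384x512x3 uint8, red, green, blue); there is no depth.
- ctrl.camera_info(name): a dict with "fov_y" (degrees; the focal length in pixels is half the picture's height over the tangent of half this angle, whatever the lens; pixels are square), "cx", "cy" (the principal point, pixels), "camera_from_world" (4x4, takes a point from world to camera coordinates). Camera axes: x right, y down, z forward; pixel columns grow to the right and rows downward; lengths in mm; the calibration is good to about 2 mm. A picture is of the moment at which its call begins: read the wrist's pose just before it. camera_info takes no time and is no camera call; for the wrist camera it gives the pose at the moment of the call.
- ctrl.finish_job(): hands the job in, once; it reports no verdict.
The state is a dict: "time_s": time; "joints": joint angles; "dq": joint speeds; "tau": joint torques, N m; "eef_pos": TCP position; "ee_rot": TCP orientation; "force": force on the tool from outside, world axes, zero at the start; "wrist_torque": the same for the moment, N m; "grip_width": opening from 0.0 (shut) to 1.0 (fully open).
Only numpy, scipy, OpenCV 4.12 (cv2) and the standard library are available. Lean on these libraries where they do the work, as an engineer would, in place of code of your own. Each camera call takes 0.05 s, during which the arm holds its last target.

### The job

Take the hand press out of its wooden rest and, with its flat face, push the sprung plate of the pump deck on the open jar squarely down, all the way through the spring, until the deck itself slides home on the jar's shoulder and sits level. Hold it there firmly for a second without forcing it (about 15 N on the deck, never more than 20 N), then lift off and stand the press upright in its rest again; touch the deck with nothing but the press and leave everything else on the bench alone.

Things in the scene. Friction and masses are not known exactly. Their poses are not given: they have to be found in the camera images.
- nest: Fixed grey plastic block, 112 x 112 mm; a white airless jar, 66 mm across, is held in its middle. Origin on the jar's axis, z up. Block top 24 mm above the origin, jar shoulder 66 mm above it; the nest's height on the bench differs from run to run, by up to 20 mm
- deck: Pump deck of the jar: round aluminium collar, 62 mm across, 14 mm high, its skirt over the jar's 53 mm neck. Origin at the centre of the top of its rim, z out of the top. It starts 4.5 to 6.5 mm too high, so that a gap shows between skirt and shoulder, and tipped by up to 4 degrees. It is a tight fit: it slides down only under about 10 N, tips under an edge load of about 2 N, stays where it is left, and ends hard on the jar's shoulder (rim then 80 mm above the nest's origin)
- plate_top (a point): Centre of the top of the sprung plate in the deck: white disc, 46 mm across, with a small dark hole in its centre. z along its axis. At rest its top stands 5 mm above the deck's rim; it gives way 4 mm under 3 to 6 N of spring force and then bottoms in the deck, its top still 1 mm proud of the rim. Let go, it springs up again
- tamper_mid (a point): Hand press: flat round steel foot, 56 mm across and 14 mm thick, below an upright round wooden handle, 29 mm across, from 28 to 80 mm above the foot's underside; 84 mm high in all, about 0.34 kg. This point lies on its axis, half-way up, 42 mm above the flat underside; z points up the handle. It starts upright in its rest
- rest: Fixed wooden block, 96 x 96 mm, with a round recess, 63 mm across and 10 mm deep, in which the press stands. Origin on the recess's axis, z up: the block's top is 18 mm and the recess floor 8 mm above the origin; the block's height on the bench differs from run to run, by up to 15 mm
- jar_a: Bystander: finished jar with its lid on, 66 mm across, 65 mm high; origin under its centre
- jar_b: Bystander: another finished jar, the same
- dropper_a: Bystander: square amber dropper bottle, 46 mm wide, 125 mm high; origin under its centre
- dropper_b: Bystander: another amber dropper bottle, the same size
- beaker: Bystander: empty glass beaker, 68 mm across, 85 mm high; origin under its centre
- atomiser: Bystander: small glass spray bottle with a steel cap, 24 mm wide, 110 mm high; origin under its centre
Mind the look-alikes: they are no part of the job. Leave any turquoise look-alike of the part that bears tamper_mid alone.

How it is judged (in metres and radians):
On the way, in this order (a step that is already met when the one before it is completed fails the run):
1. the hand press is lifted clear of its rest (z of tamper_mid in the frame of rest above 0.08 m), for 0.1 s.
2. under the press the sprung plate is bottomed, the deck is home and level within 1.5 degrees, with more than 12 N on it, for 0.6 s (z of plate_top in the frame of deck below 0.0016 m and z of deck in the frame of nest below 0.0808 m and angle between deck's own z axis and vertical below 0.026 rad and contact force between tamper and deck above 12 N), for 0.6 s.
At the end, for the whole second after the job is handed in: the deck sits home on the jar (rim no more than 81 mm above the nest's origin) and level within 1.5 degrees, its plate has sprung up again, and the hand press stands upright and at rest in the recess of its rest, within 6 mm of its centre (z of deck in the frame of nest below 0.081 m and angle between deck's own z axis and vertical below 0.026 rad and z of plate_top in the frame of deck above 0.004 m and horizontal distance between tamper_mid and rest below 0.006 m and z of tamper_mid in the frame of rest below 0.053 m and angle between tamper_mid's own z axis and vertical below 0.05 rad and linear speed of tamper below 0.02 m/s); the robot touches nothing.
It fails at once if more than 20 N on the deck (contact force between anything else and deck above 20 N).
It fails at once if the gripper touches the deck (contact force between any of the fingers, the arm and deck above 0.5 N).
It fails at once if a bystander is shifted by more than 15 mm or tipped (distance of any of jar_a, jar_b, dropper_a, dropper_b, beaker, atomiser from where it was at the start of the episode above 0.015 m).
It also fails if it takes over 69 s, if anything falls off the work surface, if the arm or the gripper's body presses on something with over 40 N, if the wrist force passes 120 N, or if a joint passes its speed limit or range.

## Working session

There is one attempt and no reset: what is moved stays moved. The work goes in short steps, Python scripts to look and compute and a tool call to move; the robot and the scene stay as the last step left them, time stands still between calls to the robot, and variables do not carry over. Pictures are saved under pics/ and viewed, and the job is handed in when it is done.

Besides the shell and the picture viewer there is one more tool, called after "Request:" by a JSON object that holds its "api" and its "payload", one argument or row to a line. apply_moves: Moves the arm, as the interface text tells. Its arguments: {"type":"object","properties":{"commands":{"type":"array"},"squeeze":{"type":"number"}},"required":["commands"]}

```bash
ls; mkdir -p pics
python3 - <<'E'
from rig import ctrl
import cv2
s=ctrl.sense(); print(s)
for n in("scene","top","wrist"):
    ci=ctrl.camera_info(n); print(n,ci)
    im=ctrl.capture(n); cv2.imwrite(f"pics/{n}0.png",im[:,:,::-1])
E
```

```text
pics
{'time_s': 0.0, 'joints': array([ 1.00962145e+00,  3.13434211e-01,  1.49846238e+00,  7.72615389e-07,
        1.33100914e+00, -2.23385499e-01]), 'dq': array([ 0.00250504,  0.00037483, -0.00016835,  0.00093597, -0.00204277,
       -0.00063279]), 'tau': array([-1.17176191e-03, -4.12258458e+01, -2.59744585e+01, -2.35593934e-04,
        4.11848261e-03,  9.16201174e-06]), 'eef_pos': array([173.85102752, 495.10905648, 241.73362727]), 'ee_rot': array([-2.51339626e-04,  1.68092922e-01,  9.85770936e-01, -6.06525766e-04]), 'force': array([-0.6042919 ,  0.42277274, -0.36050852]), 'wrist_torque': array([-0.03984579,  0.0853602 , -0.01231861]), 'grip_width': 1.0000665578999026}
scene {'fov_y': 50.22061592234618, 'cx': 251.77186822937136, 'cy': 190.9452296405518, 'camera_from_world': array([[-4.57338561e-01,  8.89059320e-01,  2.03707090e-02,
         2.31657772e+02],
       [ 6.17959272e-01,  3.34188499e-01, -7.11649061e-01,
        -2.67103587e+02],
       [-6.39505887e-01, -3.12876289e-01, -7.02239737e-01,
         1.47318290e+03],
       [ 0.00000000e+00,  0.00000000e+00,  0.00000000e+00,
 
[... 223 characters left out ...]
  [-9.96142222e-01, -9.37646035e-03, -8.72511069e-02,
         5.38714670e+02],
       [ 8.72521427e-02,  2.99330950e-04, -9.96186215e-01,
         1.49152792e+03],
       [ 0.00000000e+00,  0.00000000e+00,  0.00000000e+00,
         1.00000000e+00]])}
wrist {'fov_y': 61.53496503977175, 'cx': 257.4653557291501, 'cy': 189.18409870923978, 'camera_from_world': array([[ 3.31314142e-01,  9.43519901e-01, -1.06556519e-03,
        -5.24844457e+02],
       [ 8.99327205e-01, -3.15454022e-01,  3.02818985e-01,
        -3.91729720e+01],
       [ 2.85379602e-01, -1.01286504e-01, -9.53047495e-01,
         3.79188627e+02],
       [ 0.00000000e+00,  0.00000000e+00,  0.00000000e+00,
         1.00000000e+00]])}
```

View pics/scene0.png

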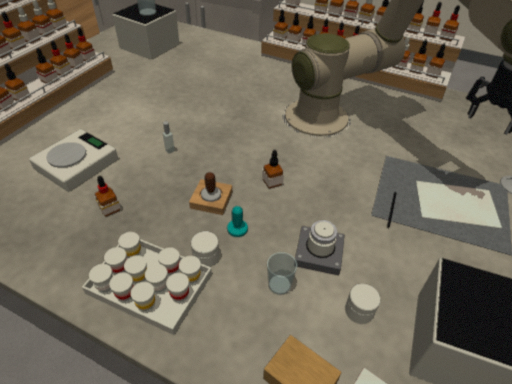

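View pics/top0.png

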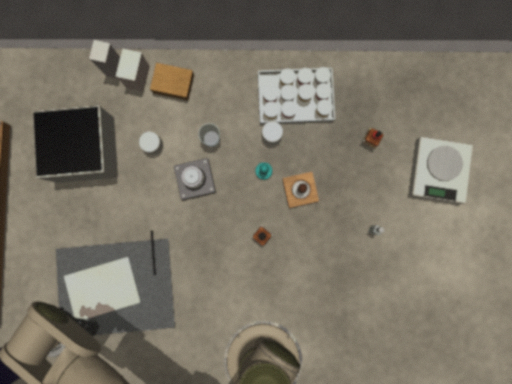

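View pics/wrist0.png

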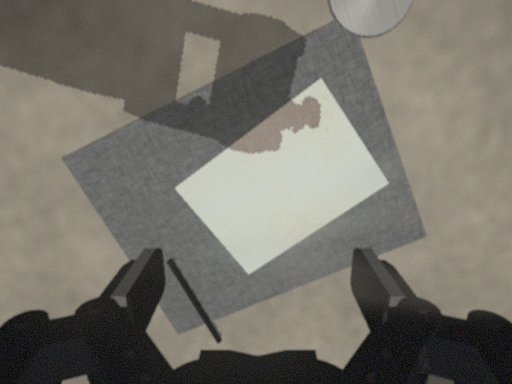

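The top view shows the press in its wooden rest at about (302,188), the nest at about (192,177), and the turquoise look-alike at (264,171). The atomiser, droppers, beaker and jars stand around them. Next I'll zoom in.

```bash
cat > h.py <<'E'
from rig import ctrl
import numpy as np, cv2
def K(ci): 
    f=192/np.tan(np.radians(ci["fov_y"]/2)); return f
def ray(ci,u,v):
    f=K(ci); T=np.array(ci["camera_from_world"]); R=T[:3,:3]; t=T[:3,3]
    d=R.T@np.array([(u-ci["cx"])/f,(v-ci["cy"])/f,1.]); return -R.T@t, d/np.linalg.norm(d)
def onz(ci,u,v,z):
    o,d=ray(ci,u,v); return o+d*(z-o[2])/d[2]
def tri(rs):
    A=np.zeros((3,3));b=np.zeros(3)
    for o,d in rs:
        P=np.eye(3)-np.outer(d,d);A+=P;b+=P@o
    x=np.linalg.solve(A,b); return x,[np.linalg.norm((np.eye(3)-np.outer(d,d))@(x-o)) for o,d in rs]
def proj(ci,p):
    f=K(ci);c=np.array(ci["camera_from_world"])@np.append(p,1); return f*c[0]/c[2]+ci["cx"],f*c[1]/c[2]+ci["cy"]
def save(n,im,crop=None,s=1):
    if crop: u0,v0,u1,v1=crop; im=im[v0:v1,u0:u1]
    cv2.imwrite("pics/"+n,cv2.resize(im,None,fx=s,fy=s,interpolation=cv2.INTER_CUBIC)[:,:,::-1])
E
python3 - <<'E'
from h import *
a=cv2.imread("pics/scene0.png")[:,:,::-1];b=cv2.imread("pics/top0.png")[:,:,::-1]
save("sz.png",a,(170,150,370,300),4);save("tz.png",b,(150,130,340,260),4)
t=ctrl.camera_info("top")
for n,u,v in(("rest",301,190),("nest",194,179),("turq",264,171),("beaker",209,136),("jar",149,142),("dropA",262,236),("jar2",272,131)): print(n,onz(t,u,v,30))
E
```

```text
rest [ 532.70368309 -117.74884228   30.        ]
nest [564.39714579 220.34706496  30.        ]
turq [591.93332079  -0.60900578  30.        ]
beaker [702.51401567 175.40617377  30.        ]
jar [681.36697043 365.89638421  30.        ]
dropA [387.21444812   4.06214581  30.        ]
jar2 [720.56723849 -25.11749157  30.        ]
```

View pics/sz.png

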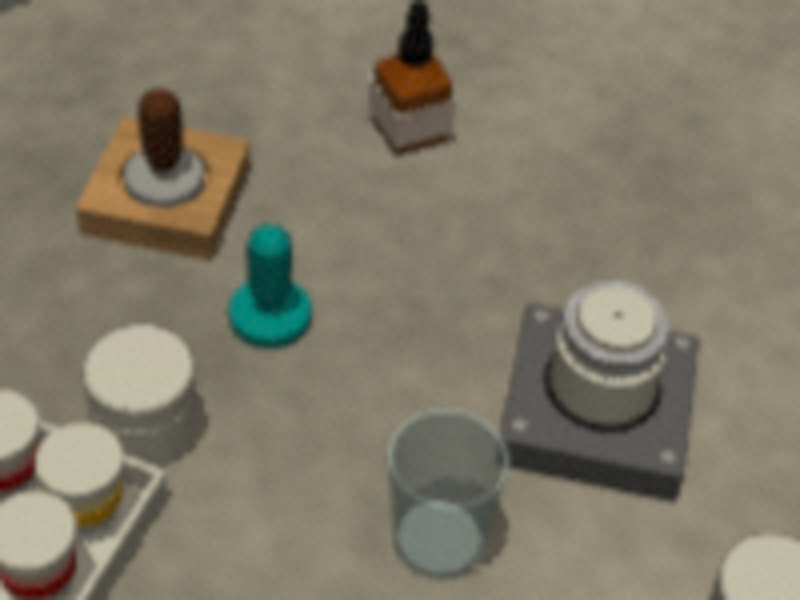

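View pics/tz.png

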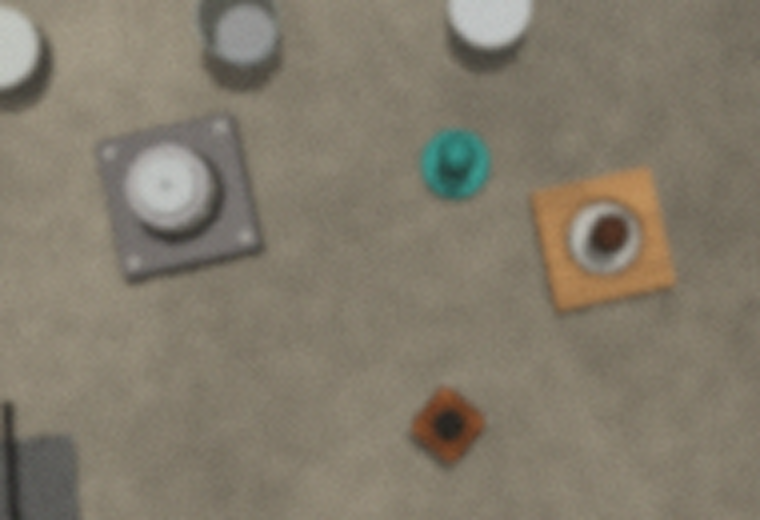

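```bash
cat >> h.py <<'E'
from scipy.spatial.transform import Rotation as Ro
def pose():
    s=ctrl.sense(); q=s["ee_rot"]; return np.array(s["eef_pos"]),Ro.from_quat([q[1],q[2],q[3],q[0]]).as_matrix(),s
def delta(target):
    p,R,s=pose(); return R.T@(np.array(target)-p)
E
python3 - <<'E'
from h import *
p,R,s=pose(); ci=ctrl.camera_info("wrist"); o,d=ray(ci,ci["cx"],ci["cy"])
print(R.round(3)); print("cam in tool",R.T@(o-p),"axis",R.T@d)
t=ctrl.camera_info("top");c=ctrl.camera_info("scene")
print("plate hole",tri([ray(t,150+166/4,130+185/4),ray(c,170+618/4,150+314/4)]))
print("handle top",tri([ray(t,150+609/4,130+231/4),ray(c,170+160/4,150+97/4)]))
E
```

```text
[[-0.943  0.331 -0.001]
 [ 0.331  0.943 -0.001]
 [ 0.    -0.001 -1.   ]]
cam in tool [  77.53892087    0.29681544 -130.86356626] axis [-3.03069787e-01  6.81071898e-05  9.52968362e-01]
plate hole (array([565.51345371, 221.32861078,  94.11748468]), [np.float64(1.5575915862113523), np.float64(1.5575915862113905)])
handle top (array([ 533.7219123 , -114.72748286,   97.26227031]), [np.float64(0.3501123829644345), np.float64(0.3501123829643701)])
```

Request:
{"api": "apply_moves", "payload": {
  "commands": [
    [8.5,-2.3,-0.65,0,0],
    [8.5,-2.3,-0.65,0,0],
    [8.5,-2.3,-0.65,0,0],
    [8.5,-2.3,-0.65,0,0],
    [8.5,-2.3,-0.65,0,0],
    [8.5,-2.3,-0.65,0,0],
    [8.5,-2.3,-0.65,0,0],
    [8.5,-2.3,-0.65,0,0],
    [8.5,-2.3,-0.65,0,0],
    [8.5,-2.3,-0.65,0,0]
  ]
}}

```text
time_s: 0.98
eef_pos: [370.2, 356.9, 242.1]
ee_rot: [-0.0, 0.168, 0.986, -0.0]
force: [0.1, -0.3, 0.5]
grip_width: 0.994
```

Request:
{"api": "apply_moves", "payload": {
  "commands": [
    [8.5,-2.3,-0.65,0.4,0],
    [8.5,-2.3,-0.65,0.4,0],
    [8.5,-2.3,-0.65,0.4,0],
    [8.5,-2.3,-0.65,0.4,0],
    [8.5,-2.3,-0.65,0.4,0],
    [8.5,-2.3,-0.65,0.4,0],
    [8.5,-2.3,-0.65,0.4,0],
    [8.5,-2.3,-0.65,0.4,0],
    [8.5,-2.3,-0.65,0.4,0],
    [8.5,-2.3,-0.65,0.4,0],
    [8.5,0,0,0,0],
    [8.5,0,0,0,0]
  ]
}}

```text
time_s: 1.98
eef_pos: [565.1, 219.6, 201.5]
ee_rot: [-0.001, 0.169, 0.986, -0.0]
force: [0.3, 0.0, -0.5]
grip_width: 0.992
```

Run:
```python
from h import *
import pickle
for i in range(1):
    p,R,s=pose(); ci=ctrl.camera_info("wrist"); im=ctrl.capture("wrist")
print(p,R.round(4),s["joints"],s["force"],s["dq"].round(3))
pickle.dump((ci,im,p,R),open("nest1.pkl","wb")); save("nest1.png",im,None,1.5)
print(proj(ci,[565.5,221.3,94]))
```

```text
[565.10501182 219.60902363 201.45149083] [[-9.430e-01  3.328e-01 -1.500e-03]
 [ 3.328e-01  9.430e-01 -1.000e-04]
 [ 1.400e-03 -6.000e-04 -1.000e+00]] [ 1.77579934e-01  5.24179533e-01  1.29499055e+00  1.29806897e-04
  1.32395265e+00 -1.05395604e+00] [ 0.29149611  0.00225698 -0.47797458] [ 0.031 -0.028  0.018  0.002 -0.     0.006]
(np.float64(259.36782193731796), np.float64(191.26284635490464))
```

View pics/nest1.png

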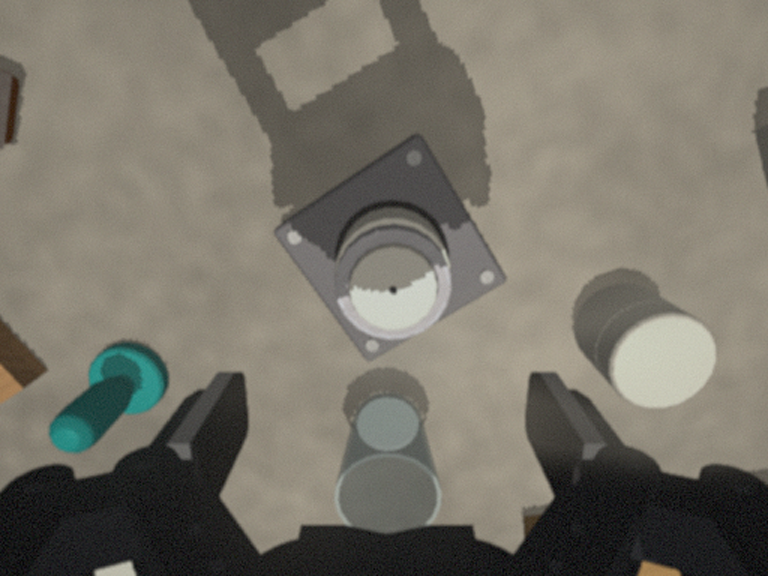

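Wrist view: the plate hole is at (262,193) in raw pixels, and the nest is clear all round. I'll take a second view from the side to get its height.

Request:
{"api": "apply_moves", "payload": {
  "commands": [
    [8.5,-0.5,-2.0,0,0],
    [8.5,-0.5,-2.0,0,0],
    [8.5,-0.5,-2.0,0,0],
    [8.5,-0.5,-2.0,0,0],
    [8.5,-0.5,-2.0,0,0],
    [8.5,0,0,0,0],
    [8.5,0,0,0,0]
  ]
}}

```text
time_s: 2.62
eef_pos: [554.9, 117.9, 202.8]
ee_rot: [0.0, 0.168, 0.986, 0.0]
force: [-0.3, 1.1, 0.8]
grip_width: 0.994
```

Run:
```python
from h import *
import pickle
p,R,s=pose(); ci=ctrl.camera_info("wrist"); im=ctrl.capture("wrist")
pickle.dump((ci,im,p,R),open("nest2.pkl","wb")); save("nest2.png",im,None,1.5)
print(p,proj(ci,[565.5,221.3,94]))
```

```text
[554.91705971 117.92464226 202.76425336] (np.float64(390.2230480103369), np.float64(160.24156087079425))
```

View pics/nest2.png

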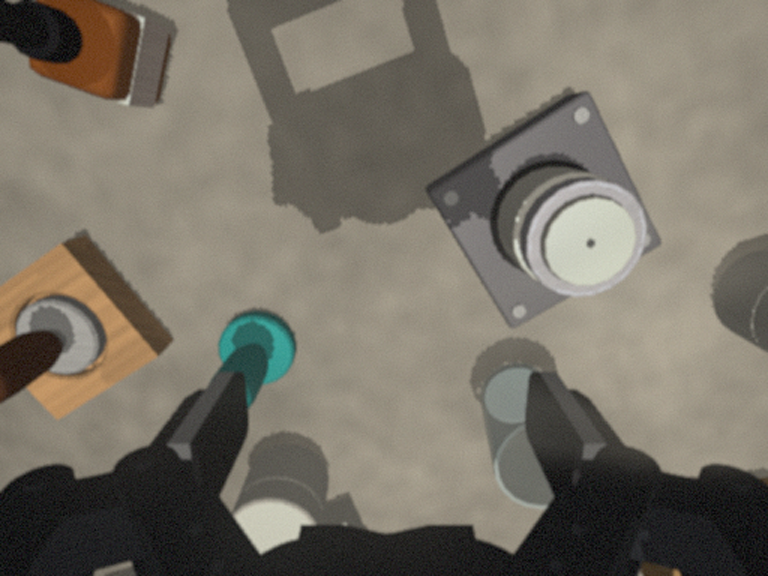

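The plate hole is at (393.7,161.7), and the beaker stands behind the right finger.

Request:
{"api": "apply_moves", "payload": {
  "commands": [
    [8.5,-0.5,-2.0,0,0],
    [8.5,-0.5,-2.0,0,0],
    [8.5,-0.5,-2.0,0,0],
    [8.5,-0.5,-2.0,0,0],
    [8.5,-0.5,-2.0,0,0],
    [8.5,-0.5,-2.0,0,0],
    [8.5,-0.5,-2.0,0,0],
    [8.5,-0.5,-2.0,0,0],
    [8.5,-0.5,-2.0,0,0],
    [8.5,0,0,0,0],
    [8.5,0,0,0,0]
  ]
}}

```text
time_s: 3.58
eef_pos: [538.3, -66.5, 202.3]
ee_rot: [0.0, 0.168, 0.986, 0.0]
force: [0.4, 0.6, 0.0]
grip_width: 1.0
```

Run:
```python
from h import *
import pickle
p,R,s=pose(); ci=ctrl.camera_info("wrist"); im=ctrl.capture("wrist")
pickle.dump((ci,im,p,R),open("rest1.pkl","wb")); save("rest1.png",im,None,1.5)
print(p,proj(ci,[533.7,-114.7,97]),proj(ci,[533.7,-114.7,20]))
a=pickle.load(open("nest1.pkl","rb"))[0];b=pickle.load(open("nest2.pkl","rb"))[0]
t=ctrl.camera_info("top");c=ctrl.camera_info("scene")
r=[ray(a,262,193.3),ray(b,393.7,161.7)]
print(tri(r)); print(tri(r+[ray(t,150+166/4,130+185/4),ray(c,170+618/4,150+314/4)]))
# nest block screws/corners in both views
for z in (20,30,40,50):
    A=[onz(a,*x,z) for x in ((417/1.5,135/1.5),(505/1.5,278/1.5),(370/1.5,359/1.5),(276/1.5,231/1.5))]
    print(z,[np.linalg.norm(A[i]-A[i-1]).round(1) for i in range(4)],np.mean(A,0))
```

```text
[538.31026422 -66.49289527 202.33251158] (np.float64(196.86545808929424), np.float64(206.32482731523965)) (np.float64(210.49672631060992), np.float64(179.3396967739014))
(array([566.95475436, 222.89234738,  95.98247656]), [np.float64(0.1651647573979643), np.float64(0.16516475739791625)])
(array([566.51148463, 222.1044634 ,  95.8153122 ]), [np.float64(0.9975074085649879), np.float64(0.8298135025481531), np.float64(2.585304826600338), np.float64(0.9641667256017079)])
20 [np.float64(109.2), np.float64(110.7), np.float64(109.8), np.float64(110.6)] [567.80081315 222.97451883  20.        ]
30 [np.float64(105.7), np.float64(107.1), np.float64(106.3), np.float64(107.0)] [565.38396632 223.70233636  30.        ]
40 [np.float64(102.2), np.float64(103.6), np.float64(102.7), np.float64(103.5)] [562.96711949 224.43015388  40.        ]
50 [np.float64(98.7), np.float64(100.0), np.float64(99.2), np.float64(100.0)] [560.55027266 225.1579714   50.        ]
```

View pics/rest1.png

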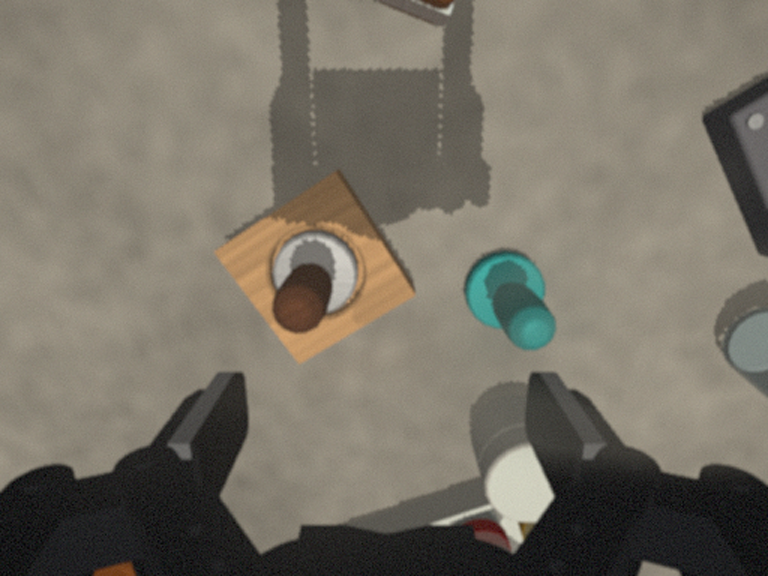

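The handle cap is at about (199,206) raw, the foot ring at about (210,182), and the wooden block's corners are clearly visible.

Run:
```python
from h import *
import pickle
a=pickle.load(open("rest1.pkl","rb"))[0];b=pickle.load(open("nest2.pkl","rb"))[0]
for z in (15,20,25,30):
    A=[onz(a,x/1.5,y/1.5,z) for x,y in ((338,170),(414,293),(300,362),(217,250))]
    print(z,[np.linalg.norm(A[i]-A[i-1]).round(1) for i in range(4)],np.mean(A,0).round(1), onz(a,316/1.5,274/1.5,z).round(1))
for z in (24,27,30): print("foot",onz(a,315/1.5,272.5/1.5,z).round(1), "diam",(onz(a,357/1.5,272/1.5,z)-onz(a,273/1.5,272/1.5,z)).round(1))
for z in (94,97,100): print("cap",onz(a,302/1.5,311/1.5,z).round(1))
im=pickle.load(open("rest1.pkl","rb"))[1]
save("rest1z.png",im,(130,100,290,250),5)
```

```text
15 [np.float64(98.6), np.float64(97.4), np.float64(97.7), np.float64(98.2)] [ 537.1 -115.6   15. ] [ 538.2 -117.    15. ]
20 [np.float64(97.0), np.float64(95.8), np.float64(96.1), np.float64(96.7)] [ 535.9 -114.4   20. ] [ 537.  -115.8   20. ]
25 [np.float64(95.5), np.float64(94.3), np.float64(94.6), np.float64(95.2)] [ 534.8 -113.3   25. ] [ 535.9 -114.6   25. ]
30 [np.float64(93.9), np.float64(92.8), np.float64(93.1), np.float64(93.6)] [ 533.7 -112.1   30. ] [ 534.7 -113.4   30. ]
foot [ 534.9 -115.1   24. ] diam [18.5 52.7  0. ]
foot [ 534.2 -114.4   27. ] diam [18.4 52.2  0. ]
foot [ 533.6 -113.7   30. ] diam [18.2 51.7  0. ]
cap [ 536.5 -112.6   94. ]
cap [ 535.6 -111.7   97. ]
cap [ 534.7 -110.8  100. ]
```

View pics/rest1z.png

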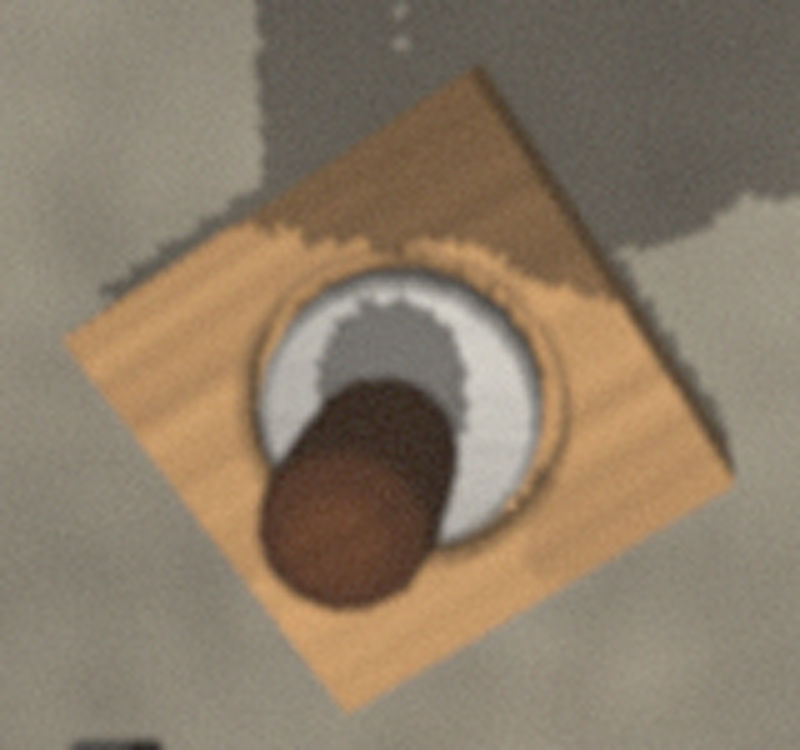

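Request:
{"api": "apply_moves", "payload": {
  "commands": [
    [8.5,-0.32,-1.15,0,0],
    [8.5,-0.32,-1.15,0,0],
    [8.5,-0.32,-1.15,0,0],
    [8.5,-0.32,-1.15,0,0],
    [8.5,0,0,1.5,0],
    [8.5,0,0,1.5,0],
    [8.5,0,0,1.5,0],
    [8.5,0,0,1.5,0],
    [8.5,0,0,0,0],
    [8.5,0,0,0,0]
  ]
}}

```text
time_s: 4.47
eef_pos: [534.8, -115.4, 142.2]
ee_rot: [-0.001, 0.168, 0.986, 0.0]
force: [0.0, -0.3, 0.8]
grip_width: 0.996
```

Run:
```python
from h import *
import pickle
p,R,s=pose(); ci=ctrl.camera_info("wrist"); im=ctrl.capture("wrist")
pickle.dump((ci,im,p,R),open("rest2.pkl","wb")); save("rest2.png",im,None,1.5)
a=pickle.load(open("rest1.pkl","rb"))[0]
print(p,delta([535,-114.2,63]))
for z in (22,25,28): print(proj(ci,[535,-114.2,z]))
```

```text
[ 534.82349576 -115.42382321  142.18154476] [ 0.69578677  1.11234163 79.96348557]
(np.float64(258.5442954021744), np.float64(186.35570067383136))
(np.float64(258.5565747553625), np.float64(187.44932086373316))
(np.float64(258.56912740269024), np.float64(188.56728109699029))
```

View pics/rest2.png

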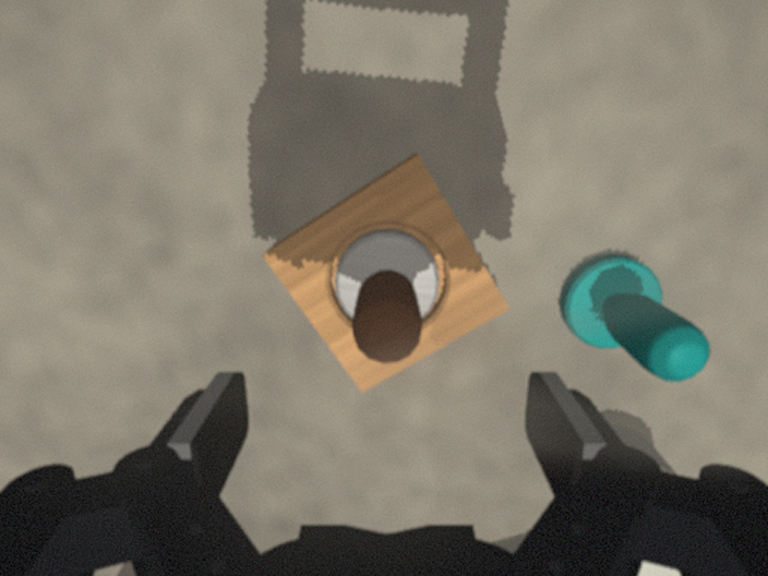

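The handle is centred between the fingers (column 258 against 258.5 predicted). Next I'll descend and grip.

Request:
{"api": "apply_moves", "payload": {
  "commands": [
    [8.5,0.05,0.05,1,0],
    [8.5,0,0.03,1,0],
    [8.5,0,0,1,0],
    [8.5,0,0,1,0],
    [8.5,0,0,1,0],
    [8.5,0,0,1,0],
    [8.5,0,0,1,0],
    [8.5,0,0,1,0],
    [8.5,0,0,0,0],
    [8.5,0,0,0,0]
  ]
}}

```text
time_s: 5.35
eef_pos: [534.7, -113.8, 61.8]
ee_rot: [-0.0, 0.168, 0.986, 0.0]
force: [0.9, -0.6, 0.0]
grip_width: 0.994
```

Request:
{"api": "apply_moves", "payload": {
  "commands": [
    [6,0,0,0,0],
    [5,0,0,0,0],
    [4,0,0,0,0],
    [3.5,0,0,0,0],
    [3.2,0,0,0,0],
    [3,0,0,0,0],
    [2.8,0,0,0,0],
    [2,0,0,0,0],
    [1,0,0,0,0],
    [1,0,0,0,0],
    [1,0,0,0,0],
    [1,0,0,0,0]
  ],
  "squeeze": 50
}}

```text
time_s: 6.35
eef_pos: [534.9, -114.3, 62.7]
ee_rot: [0.0, 0.168, 0.986, -0.0]
force: [-2.6, -4.1, 6.0]
grip_width: 0.336
```

Run:
```python
from h import *
p,R,s=pose(); im=ctrl.capture("wrist");save("g1.png",im,None,1.5)
print(p,s["force"],s["wrist_torque"],s["grip_width"]*85.4)
im=ctrl.capture("scene");save("g1s.png",im,(170,150,300,250),5)
```

```text
[ 534.9419689  -114.27988859   62.7285425 ] [-2.58666249 -4.11491586  5.99542897] [-0.6330466   0.38463427  0.00440848] 28.67125810396016
```

View pics/g1.png

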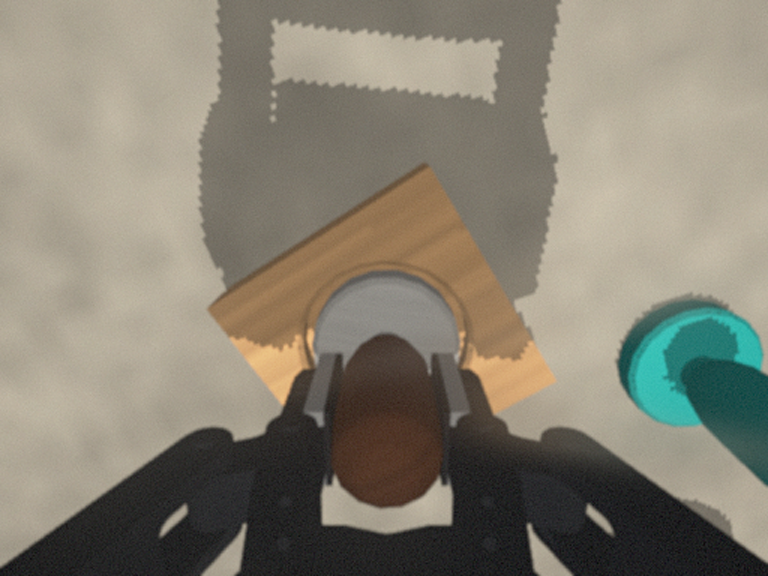

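View pics/g1s.png

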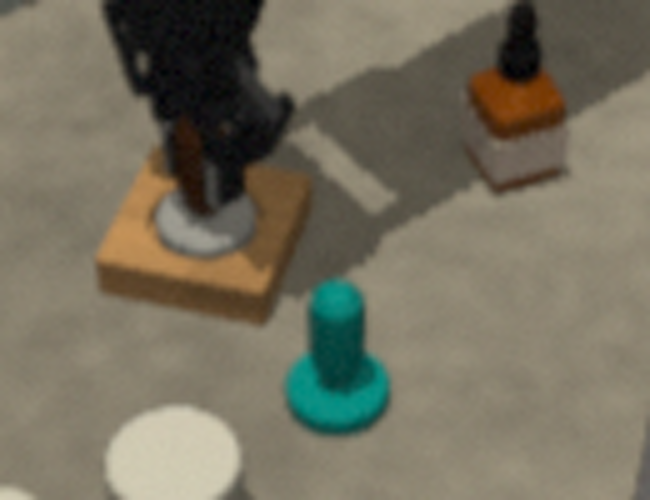

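The press is gripped at an opening of 28.7 mm and is centred in the recess. I'll firm up the grip and lift.

Request:
{"api": "apply_moves", "payload": {
  "commands": [
    [1,0,0,0,0],
    [1,0,0,0,0],
    [1,0,0,-0.3,0],
    [1,0,0,-0.5,0],
    [1,0,0,-0.8,0],
    [1,0,0,-1.0,0],
    [1,0,0,-1.0,0],
    [1,0,0,-1.0,0],
    [1,0,0,-1.0,0],
    [1,0,0,-1.0,0],
    [1,0,0,-1.0,0],
    [1,0,0,0,0]
  ],
  "squeeze": 80
}}

```text
time_s: 7.45
eef_pos: [535.7, -114.2, 140.7]
ee_rot: [0.002, 0.168, 0.986, -0.0]
force: [0.3, -0.1, -2.7]
grip_width: 0.328
```

Request:
{"api": "apply_moves", "payload": {
  "commands": [
    [1,0,0,-1.0,0],
    [1,0,0,-1.0,0],
    [1,0,0,-1.0,0],
    [1,0,0,-1.0,0],
    [1,0,0,-1.0,0],
    [1,0,0,0,0],
    [1,0,0,0,0],
    [1,0,0,0,0]
  ]
}}

```text
time_s: 8.12
eef_pos: [534.6, -113.7, 187.8]
ee_rot: [-0.0, 0.168, 0.986, 0.0]
force: [0.3, -0.2, -4.5]
grip_width: 0.33
```

Run:
```python
from h import *
p,R,s=pose(); im=ctrl.capture("wrist");save("g2.png",im,None,1.5)
print(p,R.round(4),s["force"],s["wrist_torque"],s["grip_width"]*85.4)
im=ctrl.capture("scene");save("g2s.png",im,(170,130,270,230),6)
```

```text
[ 534.5516298  -113.72790861  187.83055826] [[-9.435e-01  3.314e-01 -9.000e-04]
 [ 3.314e-01  9.435e-01  4.000e-04]
 [ 9.000e-04  1.000e-04 -1.000e+00]] [ 0.29141036 -0.17081461 -4.4653421 ] [ 0.00888296  0.00311203 -0.02989154] 28.203073556219763
```

View pics/g2.png

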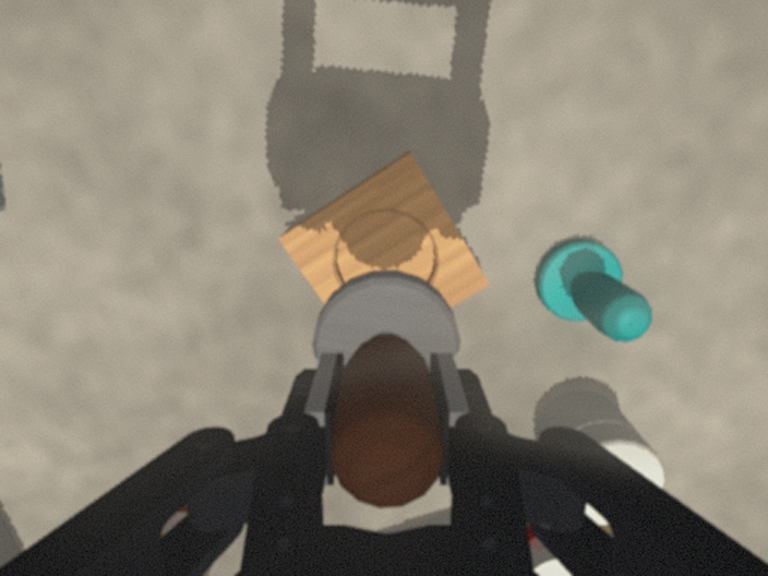

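View pics/g2s.png

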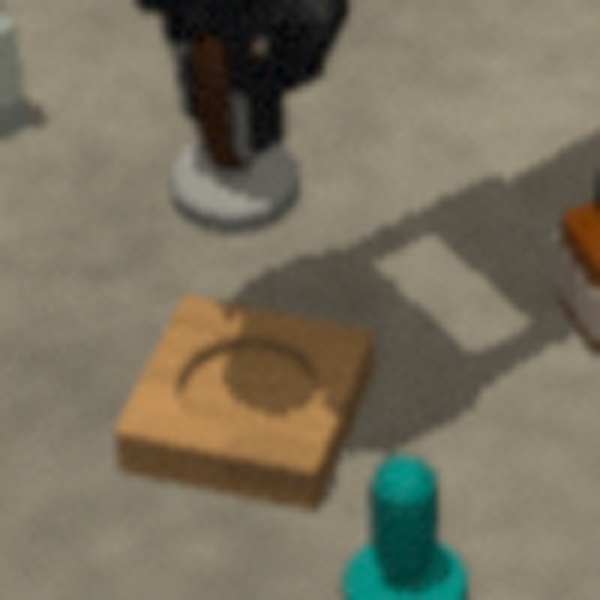

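The foot sits at the same image position as before the lift, so the press hasn't slipped or tilted. Next I'll carry it over the jar.

Request:
{"api": "apply_moves", "payload": {
  "commands": [
    [1,0.2,0.8,0,0],
    [1,0.4,1.6,0,0],
    [1,0.4,1.6,0,0],
    [1,0.4,1.6,0,0],
    [1,0.4,1.6,0,0],
    [1,0.4,1.6,0,0],
    [1,0.4,1.6,0,0],
    [1,0.4,1.6,0,0],
    [1,0.4,1.6,0,0],
    [1,0.4,1.6,0,0],
    [1,0.4,1.6,0,0],
    [1,0.4,1.6,0,0]
  ]
}}

```text
time_s: 9.22
eef_pos: [552.1, 76.4, 188.0]
ee_rot: [-0.0, 0.168, 0.986, 0.0]
force: [-0.2, -0.1, -4.1]
grip_width: 0.334
```

Request:
{"api": "apply_moves", "payload": {
  "commands": [
    [1,0.4,1.6,0,0],
    [1,0.4,1.6,0,0],
    [1,0.4,1.6,0,0],
    [1,0.4,1.6,0,0],
    [1,0.4,1.6,0,0],
    [1,0.4,1.6,0,0],
    [1,0.4,1.6,0,0],
    [1,0.4,1.6,0,0],
    [1,0.3,1.2,0,0],
    [1,0.1,0.4,0,0],
    [1,0,0,0,0],
    [1,0,0,0,0]
  ]
}}

```text
time_s: 10.22
eef_pos: [566.0, 222.4, 188.1]
ee_rot: [-0.0, 0.168, 0.986, -0.0]
force: [0.2, 0.3, -4.3]
grip_width: 0.325
```

Run:
```python
from h import *
p,R,s=pose(); im=ctrl.capture("wrist");save("n1.png",im,None,1.5)
print(p,s["force"],delta([566,223,188]))
im=ctrl.capture("scene");save("n1s.png",im,(280,160,380,260),6)
```

```text
[566.02843338 222.44152778 188.08004306] [ 0.22124095  0.29763416 -4.26458098] [0.38839401 0.77724277 0.17932487]
```

View pics/n1.png

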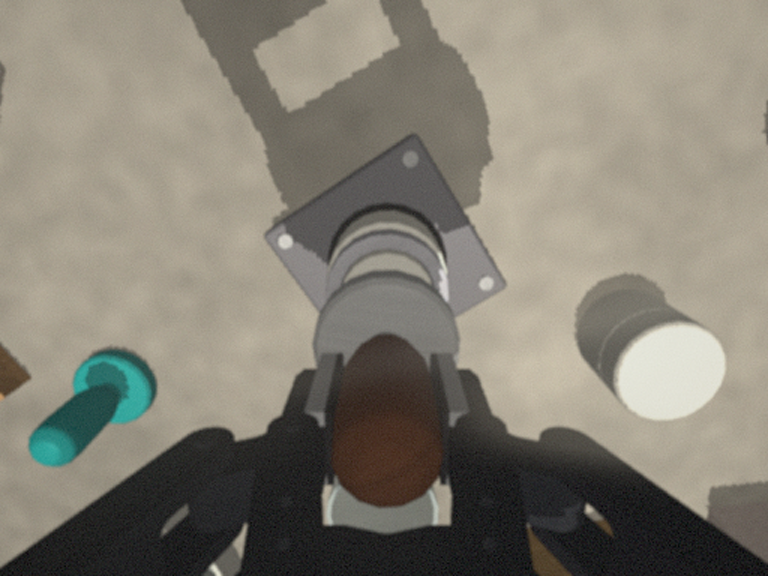

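View pics/n1s.png

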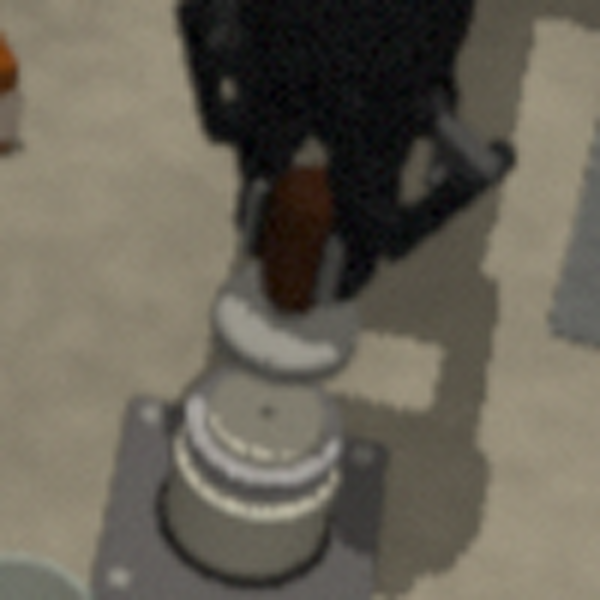

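Request:
{"api": "apply_moves", "payload": {
  "commands": [
    [1,0,0.05,0.4,0],
    [1,0,0,0.6,0],
    [1,0,0,0.6,0],
    [1,0,0,0.6,0],
    [1,0,0,0.5,0],
    [1,0,0,0.3,0],
    [1,0,0,0,0],
    [1,0,0,0,0]
  ]
}}

```text
time_s: 10.98
eef_pos: [566.3, 223.2, 158.2]
ee_rot: [-0.0, 0.168, 0.986, -0.0]
force: [0.8, 0.4, -4.1]
grip_width: 0.325
```

Run:
```python
from h import *
p,R,s=pose(); im=ctrl.capture("wrist");save("n2.png",im,None,1.5)
print(p,s["force"],s["wrist_torque"])
im=ctrl.capture("scene");save("n2s.png",im,(280,160,380,260),6)
for i in range(3):print(ctrl.sense()["force"])
```

```text
[566.30823923 223.23412613 158.1921603 ] [ 0.80371159  0.38169928 -4.12305896] [0.00685148 0.0059724  0.0384373 ]
[-0.03224137  0.00626321 -3.94815596]
[-0.03224137  0.00626321 -3.94815596]
[-0.03224137  0.00626321 -3.94815596]
```

View pics/n2s.png

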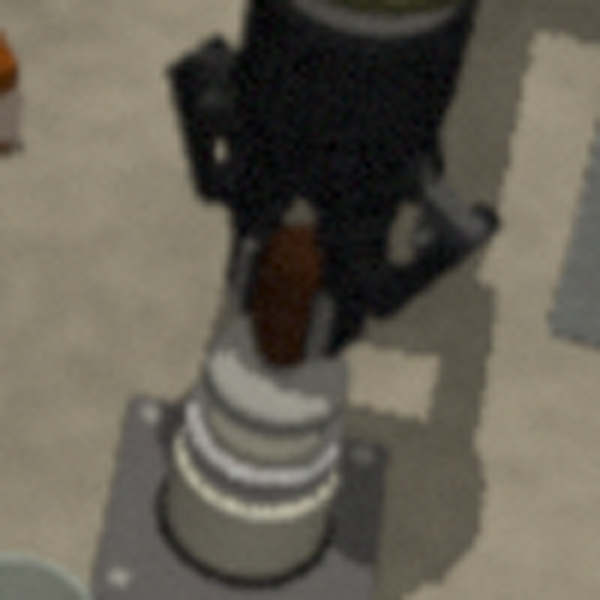

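View pics/n2.png

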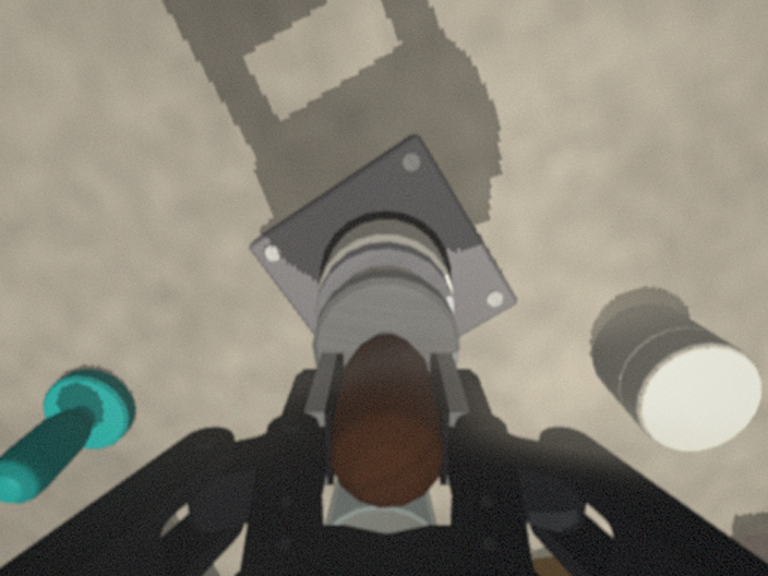

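The foot and collar are concentric to about 1 mm in both views. I'll approach contact slowly.

Request:
{"api": "apply_moves", "payload": {
  "commands": [
    [1,0,0,0.1,0],
    [1,0,0,0.1,0],
    [1,0,0,0.1,0],
    [1,0,0,0.1,0],
    [1,0,0,0.1,0],
    [1,0,0,0.1,0],
    [1,0,0,0.1,0],
    [1,0,0,0.1,0],
    [1,0,0,0,0],
    [1,0,0,0,0]
  ]
}}

```text
time_s: 11.92
eef_pos: [566.3, 223.2, 150.2]
ee_rot: [-0.0, 0.168, 0.986, -0.0]
force: [0.0, -0.3, -4.1]
grip_width: 0.329
```

Request:
{"api": "apply_moves", "payload": {
  "commands": [
    [1,0,0,0.1,0],
    [1,0,0,0.1,0],
    [1,0,0,0,0],
    [1,0,0,0,0]
  ]
}}

```text
time_s: 12.25
eef_pos: [566.3, 223.3, 148.2]
ee_rot: [-0.0, 0.168, 0.986, -0.0]
force: [0.7, 0.1, -3.6]
grip_width: 0.327
```

Request:
{"api": "apply_moves", "payload": {
  "commands": [
    [1,0,0,0.1,0],
    [1,0,0,0.1,0],
    [1,0,0,0,0],
    [1,0,0,0,0]
  ]
}}

```text
time_s: 12.58
eef_pos: [566.3, 223.2, 146.2]
ee_rot: [-0.0, 0.168, 0.986, -0.0]
force: [0.1, 0.3, -4.1]
grip_width: 0.327
```

Request:
{"api": "apply_moves", "payload": {
  "commands": [
    [1,0,0,0.05,0],
    [1,0,0,0.05,0],
    [1,0,0,0.05,0],
    [1,0,0,0.05,0],
    [1,0,0,0,0],
    [1,0,0,0,0]
  ]
}}

```text
time_s: 13.08
eef_pos: [566.3, 223.2, 144.2]
ee_rot: [-0.0, 0.168, 0.986, -0.0]
force: [-0.8, 0.8, -4.0]
grip_width: 0.327
```

Request:
{"api": "apply_moves", "payload": {
  "commands": [
    [1,0,0,0.05,0],
    [1,0,0,0.05,0],
    [1,0,0,0.05,0],
    [1,0,0,0.05,0],
    [1,0,0,0,0],
    [1,0,0,0,0]
  ]
}}

```text
time_s: 13.58
eef_pos: [566.3, 223.2, 142.3]
ee_rot: [-0.0, 0.168, 0.986, -0.0]
force: [-0.1, 0.0, -4.2]
grip_width: 0.326
```

Request:
{"api": "apply_moves", "payload": {
  "commands": [
    [1,0,0,0.05,0],
    [1,0,0,0.05,0],
    [1,0,0,0,0],
    [1,0,0,0,0]
  ]
}}

```text
time_s: 13.92
eef_pos: [566.3, 223.3, 141.5]
ee_rot: [0.0, 0.168, 0.986, 0.0]
force: [-1.0, -0.3, -0.8]
grip_width: 0.331
```

Contact is at about z = 142, with the spring's preload showing.

Request:
{"api": "apply_moves", "payload": {
  "commands": [
    [1,0,0,0.05,0],
    [1,0,0,0.05,0],
    [1,0,0,0,0],
    [1,0,0,0,0]
  ]
}}

```text
time_s: 14.25
eef_pos: [566.3, 223.2, 140.4]
ee_rot: [-0.0, 0.168, 0.986, -0.0]
force: [-1.6, 0.4, 0.2]
grip_width: 0.327
```

Request:
{"api": "apply_moves", "payload": {
  "commands": [
    [1,0,0,0.05,0],
    [1,0,0,0.05,0],
    [1,0,0,0,0],
    [1,0,0,0,0]
  ]
}}

```text
time_s: 14.58
eef_pos: [566.3, 223.2, 139.3]
ee_rot: [-0.0, 0.168, 0.986, -0.0]
force: [-1.3, -0.1, 0.5]
grip_width: 0.329
```

Request:
{"api": "apply_moves", "payload": {
  "commands": [
    [1,0,0,0.05,0],
    [1,0,0,0.05,0],
    [1,0,0,0,0],
    [1,0,0,0,0]
  ]
}}

```text
time_s: 14.92
eef_pos: [566.3, 223.2, 138.3]
ee_rot: [-0.0, 0.168, 0.986, 0.0]
force: [-2.9, -1.4, 1.4]
grip_width: 0.329
```

Request:
{"api": "apply_moves", "payload": {
  "commands": [
    [1,0,0,0.03,0],
    [1,0,0,0.03,0],
    [1,0,0,0,0],
    [1,0,0,0,0]
  ]
}}

```text
time_s: 15.25
eef_pos: [566.3, 223.3, 137.7]
ee_rot: [-0.0, 0.168, 0.986, -0.0]
force: [-2.5, -1.0, 1.8]
grip_width: 0.324
```

Request:
{"api": "apply_moves", "payload": {
  "commands": [
    [1,0,0,0.03,0],
    [1,0,0,0.03,0],
    [1,0,0,0,0],
    [1,0,0,0,0]
  ]
}}

```text
time_s: 15.58
eef_pos: [566.4, 223.2, 137.3]
ee_rot: [0.0, 0.168, 0.986, 0.0]
force: [-2.9, -1.2, 5.1]
grip_width: 0.329
```

Run:
```python
from h import *
p,R,s=pose(); print(p,s["force"],s["wrist_torque"])
im=ctrl.capture("scene");save("p1s.png",im,(280,160,380,260),6)
```

```text
[566.36429518 223.22857475 137.31190852] [-2.93621805 -1.19574786  5.05686805] [-0.21080282  0.8057858  -0.02717596]
```

View pics/p1s.png

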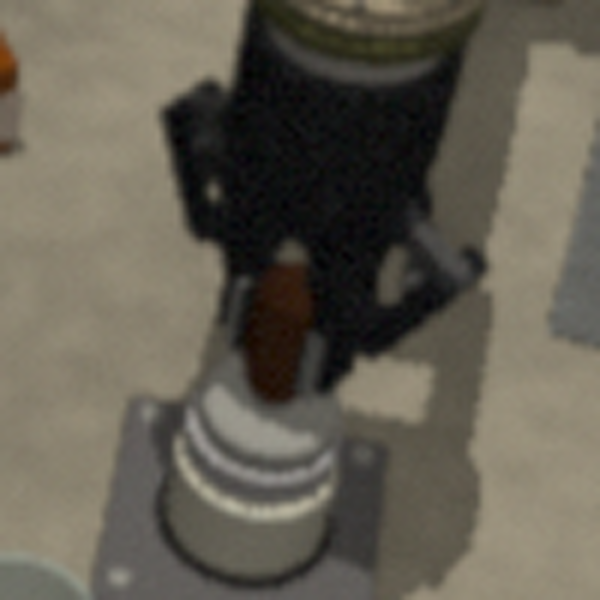

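Request:
{"api": "apply_moves", "payload": {
  "commands": [
    [1,0,0,0.03,0],
    [1,0,0,0.03,0],
    [1,0,0,0,0],
    [1,0,0,0,0]
  ]
}}

```text
time_s: 15.97
eef_pos: [566.3, 223.2, 136.5]
ee_rot: [0.0, 0.168, 0.986, 0.0]
force: [-3.5, -0.8, 4.6]
grip_width: 0.329
```

Request:
{"api": "apply_moves", "payload": {
  "commands": [
    [1,0,0,0.03,0],
    [1,0,0,0.03,0],
    [1,0,0,0,0],
    [1,0,0,0,0]
  ]
}}

```text
time_s: 16.3
eef_pos: [566.3, 223.2, 135.9]
ee_rot: [0.0, 0.168, 0.986, 0.0]
force: [-2.3, -1.3, 4.5]
grip_width: 0.327
```

Request:
{"api": "apply_moves", "payload": {
  "commands": [
    [1,0,0,0.03,0],
    [1,0,0,0.03,0],
    [1,0,0,0,0],
    [1,0,0,0,0]
  ]
}}

```text
time_s: 16.63
eef_pos: [566.3, 223.2, 135.3]
ee_rot: [0.0, 0.168, 0.986, 0.0]
force: [-2.8, -0.4, 5.5]
grip_width: 0.325
```

Request:
{"api": "apply_moves", "payload": {
  "commands": [
    [1,0,0,0.03,0],
    [1,0,0,0.03,0],
    [1,0,0,0.03,0],
    [1,0,0,0,0],
    [1,0,0,0,0]
  ]
}}

```text
time_s: 17.05
eef_pos: [566.3, 223.2, 134.4]
ee_rot: [-0.0, 0.168, 0.986, 0.0]
force: [-3.0, -0.1, 5.0]
grip_width: 0.327
```

Request:
{"api": "apply_moves", "payload": {
  "commands": [
    [1,0,0,0.03,0],
    [1,0,0,0.03,0],
    [1,0,0,0,0],
    [1,0,0,0,0]
  ]
}}

```text
time_s: 17.38
eef_pos: [566.3, 223.3, 133.8]
ee_rot: [-0.0, 0.168, 0.986, 0.0]
force: [-3.3, -0.5, 4.9]
grip_width: 0.325
```

Request:
{"api": "apply_moves", "payload": {
  "commands": [
    [1,0,0,0.03,0],
    [1,0,0,0.03,0],
    [1,0,0,0,0],
    [1,0,0,0,0]
  ]
}}

```text
time_s: 17.72
eef_pos: [566.3, 223.3, 133.2]
ee_rot: [0.0, 0.168, 0.986, -0.0]
force: [-3.1, -0.9, 3.9]
grip_width: 0.327
```

Run:
```python
from h import *
p,R,s=pose(); print(p,s["force"],s["wrist_torque"])
im=ctrl.capture("scene");save("p2s.png",im,(280,160,380,260),6)
im=ctrl.capture("wrist");save("p2w.png",im,(170,120,340,260),4)
```

```text
[566.29627222 223.25835231 133.16357747] [-3.10367492 -0.86662936  3.94562439] [-0.10502276  0.66359484  0.03597674]
```

View pics/p2s.png

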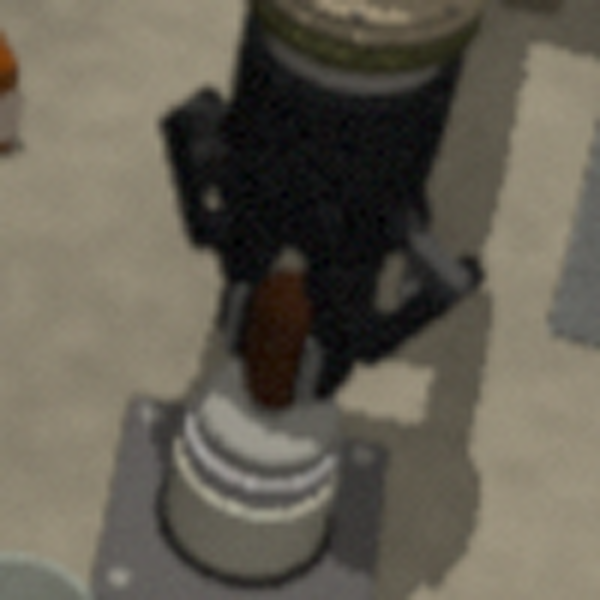

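View pics/p2w.png

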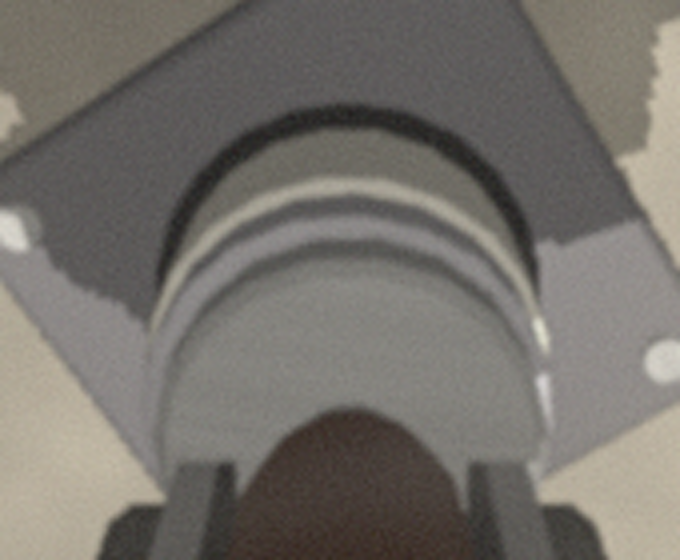

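The collar is now close to level and near the shoulder. I'm going on in fine steps.

Request:
{"api": "apply_moves", "payload": {
  "commands": [
    [1,0,0,0.03,0],
    [1,0,0,0.02,0],
    [1,0,0,0,0],
    [1,0,0,0,0]
  ]
}}

```text
time_s: 18.15
eef_pos: [566.3, 223.3, 132.7]
ee_rot: [-0.0, 0.168, 0.986, -0.0]
force: [-2.9, -1.5, 4.9]
grip_width: 0.325
```

Request:
{"api": "apply_moves", "payload": {
  "commands": [
    [1,0,0,0.03,0],
    [1,0,0,0,0],
    [1,0,0,0,0]
  ]
}}

```text
time_s: 18.4
eef_pos: [566.3, 223.2, 132.4]
ee_rot: [0.0, 0.168, 0.986, -0.0]
force: [-2.1, -0.7, 5.7]
grip_width: 0.329
```

Request:
{"api": "apply_moves", "payload": {
  "commands": [
    [1,0,0,0.03,0],
    [1,0,0,0,0],
    [1,0,0,0,0]
  ]
}}

```text
time_s: 18.65
eef_pos: [566.3, 223.2, 132.1]
ee_rot: [0.0, 0.168, 0.986, 0.0]
force: [-3.5, -1.0, 4.9]
grip_width: 0.326
```

Request:
{"api": "apply_moves", "payload": {
  "commands": [
    [1,0,0,0.03,0],
    [1,0,0,0,0],
    [1,0,0,0,0]
  ]
}}

```text
time_s: 18.9
eef_pos: [566.3, 223.3, 131.8]
ee_rot: [0.0, 0.168, 0.986, 0.0]
force: [-2.3, -0.7, 5.4]
grip_width: 0.324
```

Request:
{"api": "apply_moves", "payload": {
  "commands": [
    [1,0,0,0.03,0],
    [1,0,0,0,0],
    [1,0,0,0,0]
  ]
}}

```text
time_s: 19.15
eef_pos: [566.3, 223.3, 131.5]
ee_rot: [0.0, 0.168, 0.986, -0.0]
force: [-2.4, -0.7, 5.4]
grip_width: 0.327
```

Request:
{"api": "apply_moves", "payload": {
  "commands": [
    [1,0,0,0.02,0],
    [1,0,0,0,0],
    [1,0,0,0,0]
  ]
}}

```text
time_s: 19.4
eef_pos: [566.3, 223.3, 131.5]
ee_rot: [0.0, 0.168, 0.986, 0.0]
force: [-3.3, -1.4, 6.4]
grip_width: 0.329
```

Request:
{"api": "apply_moves", "payload": {
  "commands": [
    [1,0,0,0.02,0],
    [1,0,0,0,0],
    [1,0,0,0,0]
  ]
}}

```text
time_s: 19.65
eef_pos: [566.4, 223.3, 131.5]
ee_rot: [0.0, 0.168, 0.986, 0.0]
force: [-3.5, -0.4, 7.6]
grip_width: 0.33
```

Request:
{"api": "apply_moves", "payload": {
  "commands": [
    [1,0,0,0.02,0],
    [1,0,0,0,0],
    [1,0,0,0,0]
  ]
}}

```text
time_s: 19.9
eef_pos: [566.4, 223.3, 131.5]
ee_rot: [0.0, 0.168, 0.986, 0.0]
force: [-3.6, -1.8, 8.4]
grip_width: 0.325
```

The z reading has stalled at 131.5 while the force climbs by about 5 N/mm, so the deck is on the shoulder. I'll bring it to about 15 N (reading about +11) and hold.

Request:
{"api": "apply_moves", "payload": {
  "commands": [
    [1,0,0,0.02,0],
    [1,0,0,0,0],
    [1,0,0,0,0]
  ]
}}

```text
time_s: 20.15
eef_pos: [566.4, 223.3, 131.4]
ee_rot: [0.0, 0.168, 0.986, 0.0]
force: [-4.5, -2.3, 9.7]
grip_width: 0.332
```

Request:
{"api": "apply_moves", "payload": {
  "commands": [
    [1,0,0,0.02,0],
    [1,0,0,0,0],
    [1,0,0,0,0]
  ]
}}

```text
time_s: 20.4
eef_pos: [566.5, 223.2, 131.4]
ee_rot: [0.0, 0.168, 0.986, 0.0]
force: [-4.5, -1.8, 9.9]
grip_width: 0.324
```

Run:
```python
from h import *
p,R,s=pose(); print(p,s["force"],s["wrist_torque"])
im=ctrl.capture("scene");save("p3s.png",im,(280,160,380,260),6)
im=ctrl.capture("wrist");save("p3w.png",im,(170,120,340,260),4)
print(ctrl.sense()["force"])
```

```text
[566.45250101 223.23940181 131.40924292] [-4.54256043 -1.77716868  9.94484302] [-0.27742904  1.06567564  0.0040234 ]
[-3.12231181 -1.7323496   9.67060303]
```

View pics/p3s.png

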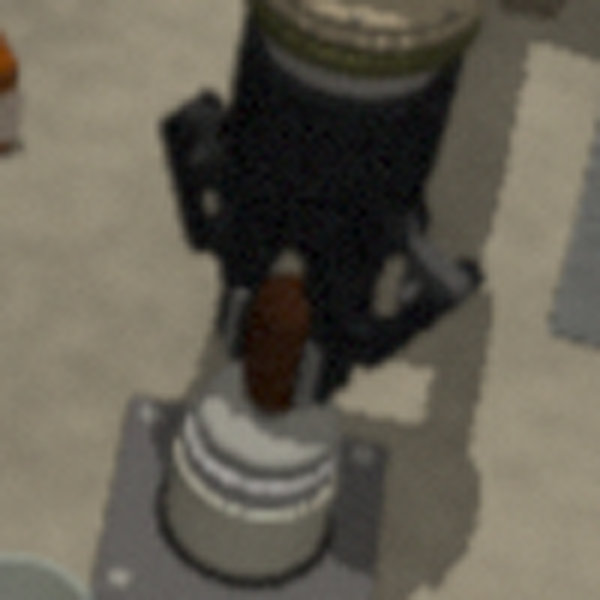

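View pics/p3w.png

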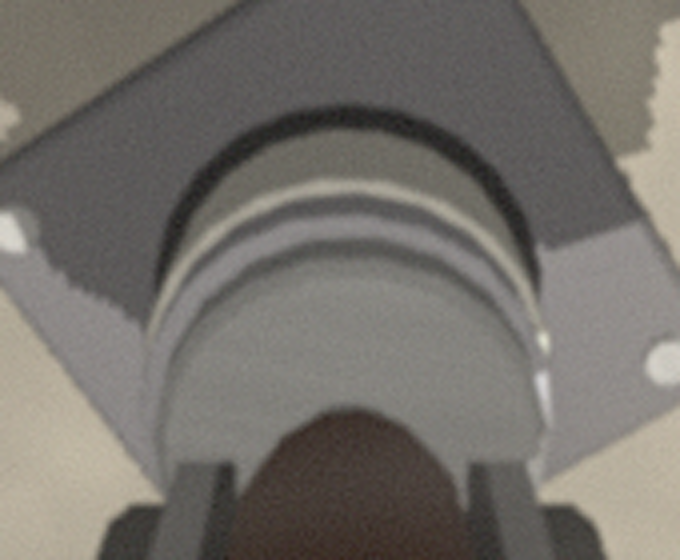

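Request:
{"api": "apply_moves", "payload": {
  "commands": [
    [1,0,0,0.02,0],
    [1,0,0,0,0],
    [1,0,0,0,0],
    [1,0,0,0,0],
    [1,0,0,0,0],
    [1,0,0,0,0]
  ]
}}

```text
time_s: 21.0
eef_pos: [566.5, 223.2, 131.4]
ee_rot: [0.0, 0.168, 0.986, 0.0]
force: [-4.6, -0.8, 12.1]
grip_width: 0.327
```

Request:
{"api": "apply_moves", "payload": {
  "commands": [
    [1,0,0,0,0],
    [1,0,0,0,0],
    [1,0,0,0,0],
    [1,0,0,0,0],
    [1,0,0,0,0],
    [1,0,0,0,0],
    [1,0,0,0,0],
    [1,0,0,0,0]
  ]
}}

```text
time_s: 21.67
eef_pos: [566.5, 223.2, 131.4]
ee_rot: [0.0, 0.168, 0.986, 0.0]
force: [-5.5, -2.0, 12.0]
grip_width: 0.329
```

Run:
```python
from h import *
f=[]
for i in range(6):
    ctrl.capture("top"); f.append(ctrl.sense()["force"])
print(np.mean(f,0),np.std(f,0))
b=ctrl.capture("top"); save("p4t.png",b,(165,150,225,210),10)
```

```text
[-4.88202993 -1.69538361 11.9890242 ] [0.55884838 0.42201048 0.65663908]
```

It held at about 16 N vertical for more than 1.3 s. Next I'll lift off gently and inspect the deck.

Request:
{"api": "apply_moves", "payload": {
  "commands": [
    [1,0,0,-0.05,0],
    [1,0,0,-0.1,0],
    [1,0,0,-0.1,0],
    [1,0,0,-0.1,0],
    [1,0,0,-0.1,0],
    [1,0,0,-0.1,0],
    [1,0,0,-0.3,0],
    [1,0,0,-0.6,0],
    [1,0,0,-1,0],
    [1,0,0,-1,0],
    [1,0,0,-1,0],
    [1,0,0,-1,0]
  ]
}}

```text
time_s: 23.02
eef_pos: [566.5, 223.3, 186.3]
ee_rot: [0.0, 0.168, 0.986, 0.0]
force: [0.2, -1.3, -3.3]
grip_width: 0.329
```

Request:
{"api": "apply_moves", "payload": {
  "commands": [
    [1,-0.4,-1.6,0,0],
    [1,-0.4,-1.6,0,0],
    [1,-0.4,-1.6,0,0],
    [1,-0.4,-1.6,0,0],
    [1,-0.4,-1.6,0,0],
    [1,-0.4,-1.6,0,0],
    [1,0,0,0,0],
    [1,0,0,0,0]
  ]
}}

```text
time_s: 23.68
eef_pos: [557.4, 124.3, 185.6]
ee_rot: [0.0, 0.169, 0.986, 0.0]
force: [-0.7, -1.0, -3.7]
grip_width: 0.327
```

Run:
```python
from h import *
import pickle
p,R,s=pose();ci=ctrl.camera_info("wrist"); im=ctrl.capture("wrist");save("q1.png",im,None,1.5); print(p,s["force"])
pickle.dump((ci,im,p,R),open("q1.pkl","wb")); save("q1z.png",im,(300,70,470,220),4)
im=ctrl.capture("scene");save("q1s.png",im,(280,180,380,260),8)
```

```text
[557.35205015 124.31191873 185.64202939] [-0.71810713 -0.97605479 -3.71986369]
```

View pics/q1.png

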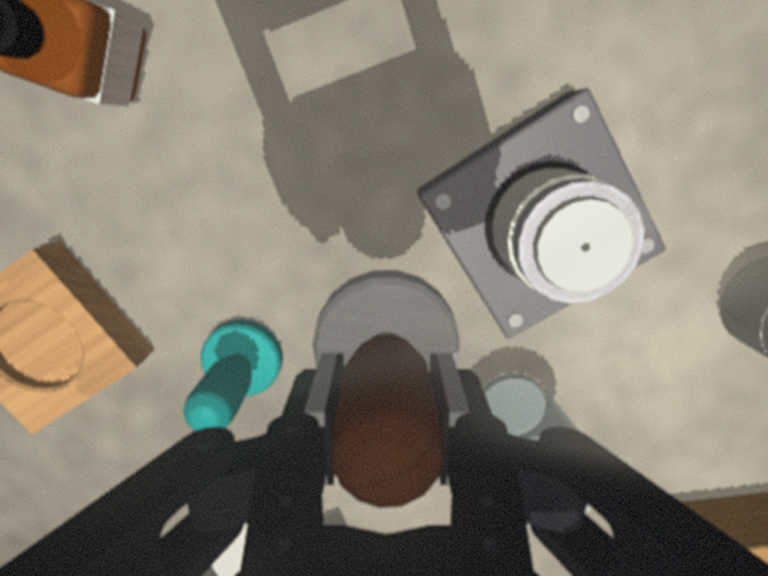

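View pics/q1z.png

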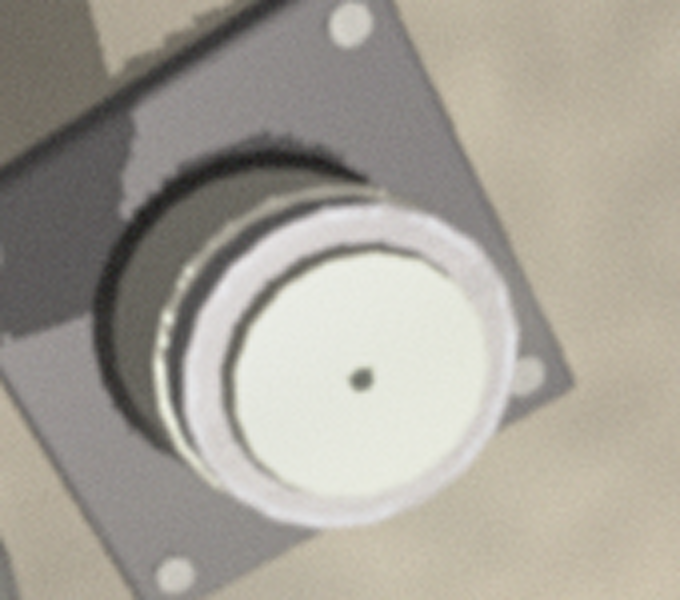

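View pics/q1s.png

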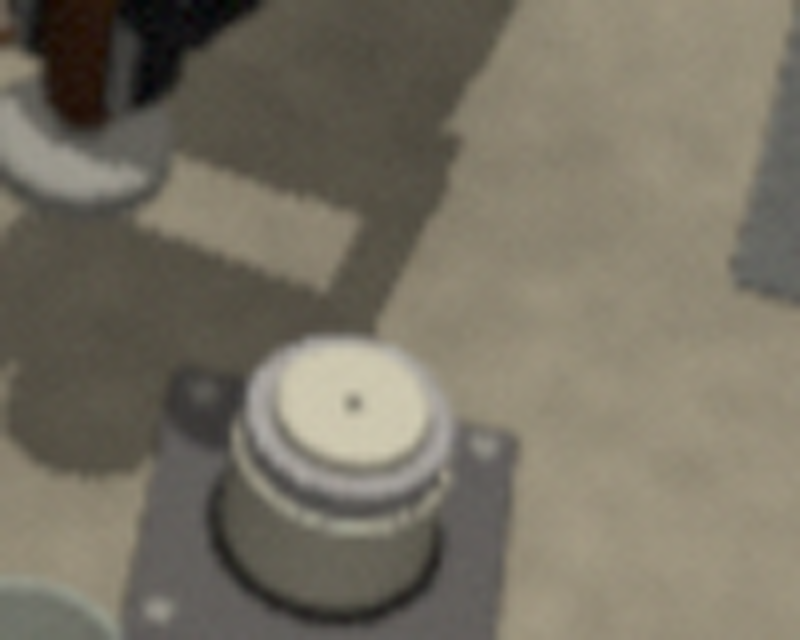

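In wrist and scene views the plate has sprung up, the skirt meets the shoulder ring evenly, and the foot sits unchanged in the grip. I'll check the drop numerically.

Run:
```python
from h import *
import pickle
q=pickle.load(open("q1.pkl","rb"))[0];c=ctrl.camera_info("scene")
print(tri([ray(q,390.25,164.75),ray(c,280+353/8,180+402/8)]))
a=pickle.load(open("nest2.pkl","rb"))[0]
print("before same pairing",tri([ray(a,393.7,161.7),ray(c,170+618/4,150+314/4)]))
# level-circle check: project horizontal circles (r31 rim, r33 shoulder) in scene and wrist
im=pickle.load(open("q1.pkl","rb"))[1]
x=tri([ray(q,390.25,164.75),ray(c,280+353/8,180+402/8)])[0]
def draw(ci,im,z0,crop,s,name):
    u0,v0,u1,v1=crop; g=cv2.resize(im[v0:v1,u0:u1],None,fx=s,fy=s,interpolation=cv2.INTER_CUBIC).copy()
    for r,dz,col in((23,0,(255,0,0)),(31,-5,(0,255,0)),(33,-19,(0,0,255))):
        for t in np.linspace(0,2*np.pi,90):
            u,v=proj(ci,[x[0]+r*np.cos(t),x[1]+r*np.sin(t),z0+dz]); cv2.circle(g,(int((u+.5-u0)*s),int((v+.5-v0)*s)),1,col,-1)
    cv2.imwrite("pics/"+name,g[:,:,::-1])
draw(q,im,x[2],(300,70,470,220),4,"ov_w.png")
draw(c,ctrl.capture("scene"),x[2],(280,180,380,260),8,"ov_s.png")
```

```text
(array([566.78680901, 222.99108054,  89.70976131]), [np.float64(0.18656681075036421), np.float64(0.18656681075040782)])
before same pairing (array([566.70573988, 222.98889022,  96.07584001]), [np.float64(0.13346931792813502), np.float64(0.13346931792817573)])
```

View pics/ov_w.png

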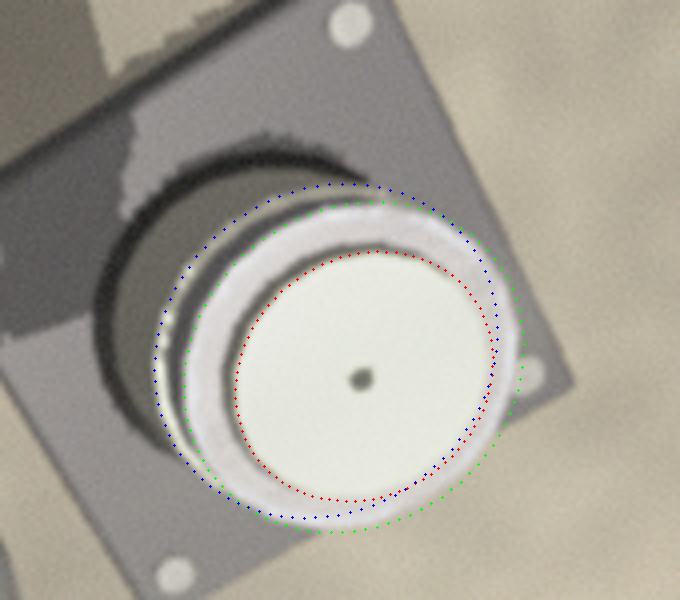

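View pics/ov_s.png

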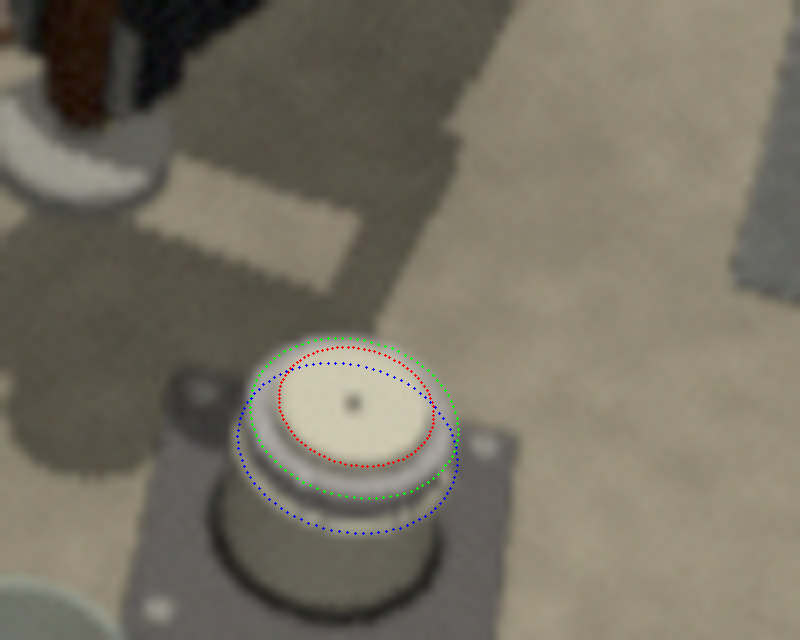

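The plate hole dropped 6.4 mm to z = 89.7, and level circles drawn at the home height match the rim, plate and shoulder. I'll carry the press back to its rest.

Request:
{"api": "apply_moves", "payload": {
  "commands": [
    [1,-0.2,-0.8,0,0],
    [1,-0.4,-1.6,0,0],
    [1,-0.4,-1.6,0,0],
    [1,-0.4,-1.6,0,0],
    [1,-0.4,-1.6,0,0],
    [1,-0.4,-1.6,0,0],
    [1,-0.4,-1.6,0,0],
    [1,-0.4,-1.6,0,0],
    [1,-0.4,-1.6,0,0],
    [1,-0.4,-1.6,0,0],
    [1,-0.4,-1.6,0,0],
    [1,-0.4,-1.6,0,0]
  ]
}}

```text
time_s: 24.83
eef_pos: [539.4, -65.0, 184.9]
ee_rot: [0.0, 0.168, 0.986, -0.0]
force: [0.7, 0.3, -4.2]
grip_width: 0.331
```

Request:
{"api": "apply_moves", "payload": {
  "commands": [
    [1,-0.4,-1.6,0,0],
    [1,-0.4,-1.6,0,0],
    [1,-0.3,-1.2,0,0],
    [1,-0.1,-0.5,0,0],
    [1,0,0,0,0],
    [1,0,0,0,0]
  ]
}}

```text
time_s: 25.33
eef_pos: [534.6, -114.0, 184.8]
ee_rot: [-0.0, 0.168, 0.986, 0.0]
force: [-0.4, 0.5, -4.1]
grip_width: 0.326
```

Run:
```python
from h import *
p,R,s=pose();print(p,s["force"],delta([534.9,-114.2,62.7]))
```

```text
[ 534.61957074 -113.96973611  184.77708215] [-0.39347524  0.49950983 -4.0541203 ] [ -0.36580395  -0.1595762  122.07696905]
```

Request:
{"api": "apply_moves", "payload": {
  "commands": [
    [1,0,0,0.6,0],
    [1,-0.03,0,1.2,0],
    [1,0,0,1.2,0],
    [1,0,0,1.2,0],
    [1,0,0,1.2,0],
    [1,0,0,1.2,0],
    [1,0,0,1.2,0],
    [1,0,0,1.2,0],
    [1,0,0,1.2,0],
    [1,0,0,0.6,0],
    [1,0,0,0,0],
    [1,0,0,0,0]
  ]
}}

```text
time_s: 26.33
eef_pos: [535.0, -114.1, 76.9]
ee_rot: [-0.0, 0.168, 0.986, 0.0]
force: [-1.0, -0.3, -3.9]
grip_width: 0.329
```

Run:
```python
from h import *
p,R,s=pose();print(p,s["force"],delta([534.9,-114.2,62.7]))
im=ctrl.capture("wrist");save("r1.png",im,None,1.5)
im=ctrl.capture("scene");save("r1s.png",im,(170,150,270,230),6)
```

```text
[ 535.03126248 -114.07717698   76.87132029] [-1.04466326 -0.34421406 -3.94010886] [ 0.08223652 -0.15988643 14.17131989]
```

View pics/r1.png

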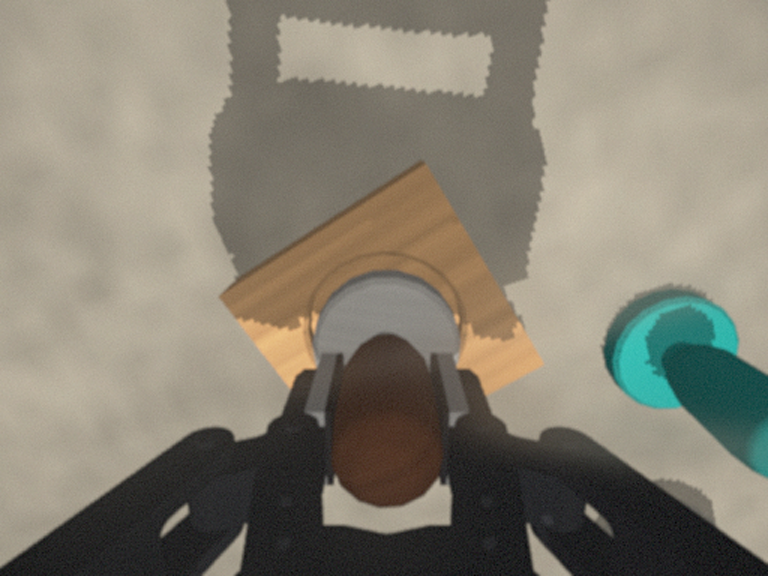

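View pics/r1s.png

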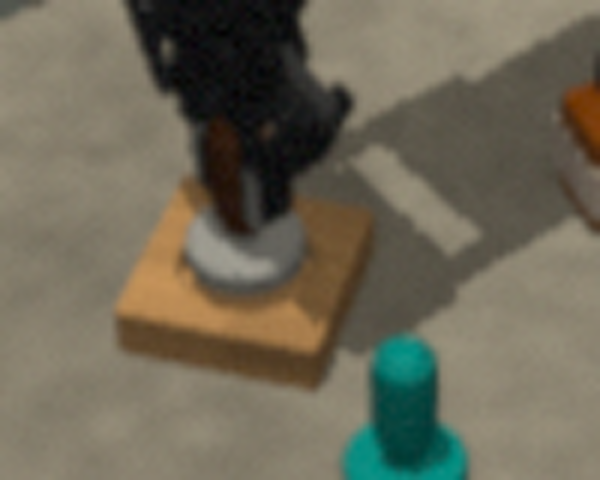

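The recess spans columns 308 to 466 (centre 387) and the foot is centred at 386, so they're aligned. I'll lower it in.

Request:
{"api": "apply_moves", "payload": {
  "commands": [
    [1,0,0,0.2,0],
    [1,0,0,0.2,0],
    [1,0,0,0.2,0],
    [1,0,0,0.2,0],
    [1,0,0,0,0]
  ]
}}

```text
time_s: 26.85
eef_pos: [534.7, -114.4, 68.3]
ee_rot: [-0.0, 0.168, 0.986, 0.0]
force: [-0.2, -0.4, -3.7]
grip_width: 0.328
```

Request:
{"api": "apply_moves", "payload": {
  "commands": [
    [1,0,0,0.1,0],
    [1,0,0,0.1,0],
    [1,0,0,0.1,0],
    [1,0,0,0.1,0],
    [1,0,0,0.05,0],
    [1,0,0,0.05,0],
    [1,0,0,0,0],
    [1,0,0,0,0]
  ]
}}

```text
time_s: 27.52
eef_pos: [534.9, -114.4, 63.8]
ee_rot: [0.0, 0.168, 0.986, -0.0]
force: [0.5, -0.0, -3.1]
grip_width: 0.329
```

Request:
{"api": "apply_moves", "payload": {
  "commands": [
    [1,0,0,0.05,0],
    [1,0,0,0.05,0],
    [1,0,0,0,0],
    [1,0,0,0,0]
  ]
}}

```text
time_s: 27.85
eef_pos: [535.0, -114.5, 62.9]
ee_rot: [0.0, 0.168, 0.986, -0.0]
force: [0.3, 0.0, -4.1]
grip_width: 0.33
```

Request:
{"api": "apply_moves", "payload": {
  "commands": [
    [1,0,0,0.05,0],
    [1,0,0,0,0],
    [1,0,0,0,0]
  ]
}}

```text
time_s: 28.1
eef_pos: [535.0, -114.5, 62.8]
ee_rot: [0.0, 0.168, 0.986, -0.0]
force: [-1.7, 1.0, 3.9]
grip_width: 0.329
```

It's seated. I'll open slowly.

Request:
{"api": "apply_moves", "payload": {
  "commands": [
    [1,0,0,-0.05,0],
    [1,0,0,-0.05,0],
    [2.8,0,0,0,0],
    [3.0,0,0,0,0],
    [3.2,0,0,0,0],
    [3.6,0,0,0,0],
    [4.2,0,0,0,0],
    [5,0,0,0,0],
    [6,0,0,0,0],
    [7,0,0,0,0],
    [8.5,0,0,0,0],
    [8.5,0,0,0,0]
  ],
  "squeeze": 20
}}

```text
time_s: 29.1
eef_pos: [534.9, -114.4, 63.3]
ee_rot: [0.0, 0.168, 0.986, 0.0]
force: [0.2, -0.4, 1.0]
grip_width: 0.997
```

Request:
{"api": "apply_moves", "payload": {
  "commands": [
    [8.5,0,0,0,0],
    [8.5,0,0,0,0],
    [8.5,0,0,-0.5,0],
    [8.5,0,0,-1,0],
    [8.5,0,0,-1.5,0],
    [8.5,0,0,-1.5,0],
    [8.5,0,0,-1.5,0],
    [8.5,0,0,-1.5,0],
    [8.5,0,0,-1.5,0],
    [8.5,0,0,-1.5,0],
    [8.5,0,0,0,0],
    [8.5,0,0,0,0]
  ]
}}

```text
time_s: 30.1
eef_pos: [535.1, -114.5, 169.2]
ee_rot: [0.001, 0.168, 0.986, -0.0]
force: [0.3, -0.2, -0.3]
grip_width: 0.991
```

Request:
{"api": "apply_moves", "payload": {
  "commands": [
    [8.5,0.3,1.2,-0.5,0],
    [8.5,0.3,1.2,-0.5,0],
    [8.5,0.3,1.2,-0.5,0],
    [8.5,0.3,1.2,-0.5,0],
    [8.5,0,0,0,0],
    [8.5,0,0,0,0]
  ]
}}

```text
time_s: 30.6
eef_pos: [539.6, -64.2, 188.5]
ee_rot: [0.0, 0.167, 0.986, -0.0]
force: [-0.6, -0.5, -0.4]
grip_width: 0.993
```

Run:
```python
from h import *
p,R,s=pose();ci=ctrl.camera_info("wrist");im=ctrl.capture("wrist");save("f1.png",im,None,1.5);print(p,s["time_s"])
import pickle; pickle.dump((ci,im,p,R),open("f1.pkl","wb"))
im=ctrl.capture("scene");save("f1s.png",im,(150,130,390,310),3)
for r,z in ((31.5,23),(28,27)): 
    print([tuple(np.array(proj(ci,[535+r*np.cos(t),-114.2+r*np.sin(t),z]))*1.5) for t in (0,1.57,3.14,4.71)])
```

```text
[539.64299728 -64.23804363 188.51183898] 30.6
[(np.float64(327.56018714430036), np.float64(319.95090166965997)), (np.float64(355.7995179568314), np.float64(261.0780048280292)), (np.float64(290.69285644810634), np.float64(230.88642489617865)), (np.float64(264.3539988918622), np.float64(291.996954763546))]
[(np.float64(324.88174060792517), np.float64(317.52400483597705)), (np.float64(350.17449369468955), np.float64(264.50799619848453)), (np.float64(291.6573765190752), np.float64(237.47822736471022)), (np.float64(267.8956840107318), np.float64(292.29991847859566))]
```

View pics/f1.png

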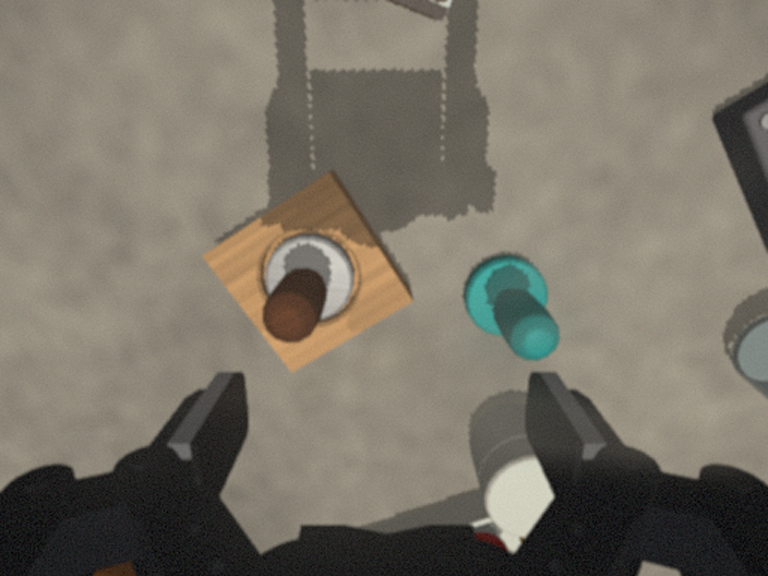

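View pics/f1s.png

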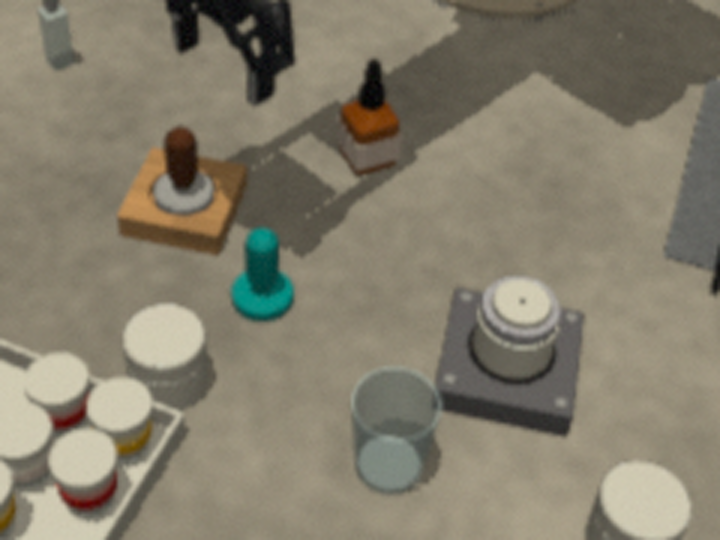

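The press stands upright in its recess, the deck is home with its plate up, and the bystanders haven't moved. Handing in.

```bash
python3 -c "
from rig import ctrl
print(ctrl.finish_job(), ctrl.sense()['time_s'])"
```

```text
the job is handed in; nothing more can be done
the job is handed in; nothing more can be done
```

I took the press out of its rest and pushed the deck down until it stopped on the jar's shoulder. I held it there for more than a second, lifted off, and stood the press back upright in its recess. The job is handed in (about 31 s on the clock), but no verdict is reported.

- **Force on the deck:** at the hold I read about 16 N vertically, or about 17 N with the sideways load. The highest single reading was about 17 N in all, so it stayed under 20 N as far as the readings show.
- **Sideways load:** a side force of 3–5 N appeared during pressing. I put it down to the arm giving slightly under load, but did not confirm that.
- **Deck home and level:** the plate's centre dropped 6.4 mm, and the press stopped hard at the end of the slide. Level circles drawn at the home height match the rim, plate and shoulder in both views. The cameras are too coarse to prove the 1.5° limit on their own, so that rests on this match and the hard stop.
- **After lift-off:** the plate had sprung up again and the press looked upright in its recess. By the arm's own reading I put it back within about 0.5 mm of where I had gripped it. The bystanders look unmoved in the last pictures that show them; I did not measure them.

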